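# Set the flip tags on the film-can rack

### The arm

A 6-joint arm with a two-finger parallel gripper is mounted at the origin on the work surface. World frame = base frame: x ahead of the robot, y to its left, z up, the work surface at z = 0. Lengths are in m, angles in rad, forces in N, time in s.
With the tool pointing down it reaches from about 0.275 to 0.825 m from the base axis. Payload 4.9 kg.
Tool frame: the origin (TCP) lies midway between the tips of the shut fingers; the grasp point (between the pads) lies 19 mm behind it (grip_point_offset is the distance from the TCP to the grasp point, in m); z points along the fingers, x is the direction in which the jaws open and shut, and the axes are right-handed (so a half turn about z gives the same grasp; the last joint's range is limited). The gripper opens to 85 mm and grips with 20 to 120 N. Pads are 22 mm wide; open, the fingers measure 114 mm over their backs; the gripper's body (76 mm by 85 mm) begins 54 mm behind the grasp point. The pads swing forward as they close: fully open they stand 13 mm farther back than shut.
Start: joints at [-1.442, 0.326, -0.193, 1.052, 0, 1.437], TCP at [0.143, -0.531, 0.206] pointing down, gripper open.
Joint ranges: [-2.65, 2.65], [-0.97, 1.79], [-1.3, 1.35], [-1.93, 2.1], [-1.47, 1.37], [-3.14, 3.14]. Speed limits (rad/s): [2.57, 2.57, 3.14, 3.14, 3.14, 3.14].

### API

Orientations are given as a rotation vector (axis times angle).
In Python, from cell import * gives the robot as it stands. Calls block until the motion is done:
- movep(position, orientation): joint-space move of the TCP to a pose.
- move_l(position, velocity=0.15, rot=None, until_force=None): straight line of the TCP; rot=None keeps the orientation; velocity is the mean speed in m/s. With until_force (N) it stops when the force on the tool has changed by that much, and returns True; else False.
- set_joints(angles): joint-space move.
- let_go() and grab(newtons=None): open the fingers fully, or close them until they stop; newtons is the grip in N (None keeps the last).
- sleep(seconds).
- ik(position, orientation): joint angles nearest the present ones, or None.
- get_state(): the state.
- grab_frame(name): name is "scene" or "top" or "wrist"; returns a dict with "img" (480x640x3 uint8, red, green, blue), "fx", "fy", "cx", "cy" (pixels), "cam_to_world" (4x4, takes a point from camera to world coordinates); the wrist camera has in their place "T_tool_cam" (4x4, takes a point from camera to tool coordinates, whose origin is the TCP and whose axes are the tool frame's). Camera axes: x right, y down, z forward; pixel columns grow to the right and rows downward; lengths in m; the calibration is good to about 2 mm. A picture is of the moment at which its call begins: read the wrist's pose just before it. There is no depth.
A pose or a line that the arm cannot do raises MotionError and nothing moves.
- sign_off(): hands the job in, once; it reports no verdict.
Trained networks look in the newest picture that a camera, given by its name, has taken for a name from the list of things; names that differ only in an ending like _2 or _b are one class to them, and where a whole thing is asked for, a point or a joint stands for the part that bears it (a point fixed in the world has none). Each returns a list of dicts, best first, with "score" (0 to 1); they miss things now and then, are a little off and sometimes report something else, mostly with a low value. They report only what shows in the picture. A call takes as long as a camera call.
- spot_in(camera, name): "centre" ([column, row] in pixels, amid what is visible of it).
- silhouettes(camera, name): "mask" (480x640 bool, what is visible of it) and "centre" ([column, row] in pixels, amid what is visible of it).
- tip_of(camera, name): "centre" ([column, row] in pixels: a listed point, or the origin of a listed thing).
The state is a dict: "clock": time; "q": joint angles; "joint_velocities": joint speeds; "tau": joint torques, N m; "position": TCP position; "eef_rot": TCP orientation; "contact_force": force on the tool from outside, world axes, zero at the start; "wrist_torque": the same for the moment, N m; "finger_gap": opening from 0.0 (shut) to 1.0 (fully open).
Only numpy, scipy, OpenCV 4.12 (cv2) and the standard library are available. Lean on these libraries where they do the work, as an engineer would, in place of code of your own. Each camera call takes 0.05 s, during which the arm holds its last target. There are 200 camera calls.

### The job

On the film bench, put the tags of the sorting rack right: with a fingertip, gently push over whichever hinged tags are wrong, so that the tag in front of every full bin (two cans, stacked up to the rim) lies fully over in its cradle with the reel emblem showing, and every other tag with its plain face showing. Do not lift or shift the cans or the other things on the bench.

Things in the scene. Friction and masses are not known exactly. Their poses are not given: they have to be found in the camera images.
- bin_a: One of four equal open grey bins, 94 x 94 mm, 64 mm tall, fixed in a grey steel rack; which bay it stands in varies. Origin: centre of its underside, 6 mm above the bench. Full = two cans stacked in it, up to the rim; it may instead hold only one can or none. Its tag is the one straight in front, on the robot's side, hinge 145 mm from the bin's centre. The bins stand in a row, pitch 104 mm.
- bin_b: One of four equal open grey bins, 94 x 94 mm, 64 mm tall, fixed in a grey steel rack; which bay it stands in varies. Origin: centre of its underside, 6 mm above the bench. Full = two cans stacked in it, up to the rim; it may instead hold only one can or none. Its tag is the one straight in front, on the robot's side, hinge 145 mm from the bin's centre. Rims are 70 mm above the bench.
- bin_c: One of four equal open grey bins, 94 x 94 mm, 64 mm tall, fixed in a grey steel rack; which bay it stands in varies. Origin: centre of its underside, 6 mm above the bench. Full = two cans stacked in it, up to the rim; it may instead hold only one can or none. Its tag is the one straight in front, on the robot's side, hinge 145 mm from the bin's centre.
- bin_d: One of four equal open grey bins, 94 x 94 mm, 64 mm tall, fixed in a grey steel rack; which bay it stands in varies. Origin: centre of its underside, 6 mm above the bench. Full = two cans stacked in it, up to the rim; it may instead hold only one can or none. Its tag is the one straight in front, on the robot's side, hinge 145 mm from the bin's centre.
- hinge_a (a point): Middle of tag_a's hinge pin, 36 mm above the bench; x towards the bins, y along pin and row, z up. Four equal tags in a row, pitch 104 mm; which bay this one stands in varies. The tag: bare aluminium plate, 60 mm wide (y), 3 mm thick; on its free edge a loose plastic sleeve, 10 mm thick, 54 mm long, axis 50 mm from the pin. It lies in a V-shaped cradle.
- tag_a (a joint): Angle of tag_a, rad: 0 = lies towards the robot, plain bare face up; 2.30 = lies towards the bins, the face with the raised dark reel emblem up; 1.15 = upright. The hinge is light and has no spring.
- hinge_b (a point): Middle of tag_b's hinge pin, 36 mm above the bench; x towards the bins, y along pin and row, z up. Four equal tags in a row, pitch 104 mm; which bay this one stands in varies. Same as hinge_a. The tag slopes up from pin to sleeve at 0.42 rad (24 degrees), whichever way it lies.
- tag_b (a joint): Angle of tag_b, rad: 0 = lies towards the robot, plain bare face up; 2.30 = lies towards the bins, the face with the raised dark reel emblem up; 1.15 = upright. About 0.02 N m raises the 45 g tag; past upright it drops to the other side by itself in about half a second.
- hinge_c (a point): Middle of tag_c's hinge pin, 36 mm above the bench; x towards the bins, y along pin and row, z up. Four equal tags in a row, pitch 104 mm; which bay this one stands in varies. Same as hinge_a. The V cradle under the tag ends 31 mm from the pin and rises to 45 mm above the bench, so a fingertip can get at the outside of the sleeve.
- tag_c (a joint): Angle of tag_c, rad: 0 = lies towards the robot, plain bare face up; 2.30 = lies towards the bins, the face with the raised dark reel emblem up; 1.15 = upright. Pushing the sleeve from outside, towards the pin (and up along its arc), turns the tag over; the sleeve spins freely and rolls along the finger.
- hinge_d (a point): Middle of tag_d's hinge pin, 36 mm above the bench; x towards the bins, y along pin and row, z up. Four equal tags in a row, pitch 104 mm; which bay this one stands in varies. Same as hinge_a. From the sleeve of a tag that lies towards the bins to the bin there are 45 mm of room. The board under the tags is 12 mm high.
- tag_d (a joint): Angle of tag_d, rad: 0 = lies towards the robot, plain bare face up; 2.30 = lies towards the bins, the face with the raised dark reel emblem up; 1.15 = upright. The emblem is a 36 mm black disc with three round holes.
- can_1: Loose round metal film can, 78 mm diameter, 30 mm tall, about 90 g, lying flat in one of the bins. Origin: centre of its underside.
- can_2: Loose round metal film can, 78 mm diameter, 30 mm tall, about 90 g, lying flat in one of the bins. Origin: centre of its underside.
- can_3: Loose round metal film can, 78 mm diameter, 30 mm tall, about 90 g, lying flat in one of the bins. Origin: centre of its underside.
- can_4: Loose round metal film can, 78 mm diameter, 30 mm tall, about 90 g, lying flat in one of the bins. Origin: centre of its underside.
- can_5: Loose round metal film can, 78 mm diameter, 30 mm tall, about 90 g, lying flat in one of the bins. Origin: centre of its underside.
- can_6: Loose round metal film can, 78 mm diameter, 30 mm tall, about 90 g, lying flat in one of the bins. Origin: centre of its underside.
- can_7: Loose round metal film can, 78 mm diameter, 30 mm tall, about 90 g, lying flat in one of the bins. Origin: centre of its underside.
- cement: Loose amber film-cement bottle, 28 mm diameter, 58 mm tall, on the bench in front of the tag board, between the two middle tags. Origin: centre of its underside. Leave alone.
- hub: Loose white plastic film hub, 24 mm diameter, 16 mm tall, on the rack between the tags and the bins, beside a divider between two bays. Origin: centre of its underside. Leave alone.
- tape: Loose roll of splicing tape lying flat, 86 mm diameter, 19 mm tall, on the bench. Origin: centre of its underside. Leave alone.
- marker: Loose felt marker lying on the bench, 136 mm long, 12 mm thick. Origin: centre of its underside. Leave alone.
- loupe: Loose black magnifier loupe, 42 mm diameter, 44 mm tall, standing on the bench. Origin: centre of its underside. Leave alone.

How it is judged:
At the end, for the whole second after the job is handed in: Each tag straight in front of a full bin rests within 0.15 rad of the emblem position (joint above 2.15), each tag in front of a bin that is not full rests within 0.15 rad of the plain position (joint below 0.15), and all four are still (under 0.1 rad/s) ((((horizontal distance between hinge_a and bin_a below 0.16 m or horizontal distance between hinge_a and bin_b below 0.16 m or horizontal distance between hinge_a and bin_c below 0.16 m) and value of joint tag_a above 2.15 rad) or (horizontal distance between hinge_a and bin_d below 0.16 m and value of joint tag_a below 0.15 rad)) and velocity of joint tag_a between -0.1 and 0.1 rad/s and (((horizontal distance between hinge_b and bin_a below 0.16 m or horizontal distance between hinge_b and bin_b below 0.16 m or horizontal distance between hinge_b and bin_c below 0.16 m) and value of joint tag_b above 2.15 rad) or (horizontal distance between hinge_b and bin_d below 0.16 m and value of joint tag_b below 0.15 rad)) and velocity of joint tag_b between -0.1 and 0.1 rad/s and (((horizontal distance between hinge_c and bin_a below 0.16 m or horizontal distance between hinge_c and bin_b below 0.16 m or horizontal distance between hinge_c and bin_c below 0.16 m) and value of joint tag_c above 2.15 rad) or (horizontal distance between hinge_c and bin_d below 0.16 m and value of joint tag_c below 0.15 rad)) and velocity of joint tag_c between -0.1 and 0.1 rad/s and (((horizontal distance between hinge_d and bin_a below 0.16 m or horizontal distance between hinge_d and bin_b below 0.16 m or horizontal distance between hinge_d and bin_c below 0.16 m) and value of joint tag_d above 2.15 rad) or (horizontal distance between hinge_d and bin_d below 0.16 m and value of joint tag_d below 0.15 rad)) and velocity of joint tag_d between -0.1 and 0.1 rad/s); the robot touches nothing.
It fails at once if a film can in a bin is lifted or shifted (more than 15 mm) (distance of any of can_1, can_2, can_3, can_4, can_5, can_6, can_7 from where it was at the start of the episode above 0.015 m).
It fails at once if a bystander on the bench is lifted or shifted (more than 15 mm) (distance of any of cement, hub, tape, marker, loupe from where it was at the start of the episode above 0.015 m).
It fails at once if a tag is forced (fingers on it with more than 30 N) (contact force between the fingers and tag_a above 30 N or contact force between the fingers and tag_b above 30 N or contact force between the fingers and tag_c above 30 N or contact force between the fingers and tag_d above 30 N).
It also fails if it takes over 67 s, if anything falls off the work surface, if the arm or the gripper's body presses on something with over 40 N, if the wrist force passes 120 N, or if a joint passes its speed limit or range.

## Working session

There is one attempt and no reset: what is moved stays moved. The work goes in short steps, each a Python script; the robot and the scene stay as the last script left them, time stands still between calls to the robot, and variables do not carry over. Pictures are saved under pics/ and viewed, about 8 in all and at most 12, crops included, and the job is handed in when it is done.

```bash
mkdir -p pics; ls; python3 - <<'E'
from cell import *
import cv2
for n in ["scene","top"]:
    f=grab_frame(n); cv2.imwrite(f"pics/{n}0.png",f["img"][:,:,::-1])
    print(n,f["fx"],f["cx"],f["cy"],f["cam_to_world"])
    for t in ["hinge_a","bin_a","can_1"]:
        print(t,[(r["centre"],round(r["score"],2)) for r in tip_of(n,t)])
print(get_state())
E
```

```text
pics
scene 570.0001042340691 321.4923071415644 232.87368034186505 [[ 8.15029592e-01  3.06322147e-01 -4.91826704e-01  1.10229866e+00]
 [ 5.79418926e-01 -4.31889565e-01  6.91191082e-01 -8.32301129e-01]
 [-6.87685251e-04 -8.48314886e-01 -5.29491625e-01  7.14706673e-01]
 [ 0.00000000e+00  0.00000000e+00  0.00000000e+00  1.00000000e+00]]
hinge_a [([294.6, 269.4], 0.66), ([361.3, 232.6], 0.62), ([255.9, 288.9], 0.62), ([329.3, 250.4], 0.57), ([114.9, 330.7], 0.19)]
bin_a [([417.5, 268.5], 0.78), ([310.6, 341.7], 0.65), ([385.9, 289.6], 0.63), ([348.1, 314.4], 0.6)]
can_1 [([311.0, 324.5], 0.83), ([415.3, 253.2], 0.73), ([385.5, 273.9], 0.72), ([310.8, 343.8], 0.68), ([346.8, 315.8], 0.66)]
top 462.34694472650324 326.5967572533692 243.90489401383354 [[ 0.01189029 -0.99775628  0.06588652  0.46816713]
 [-0.99954411 -0.01003111  0.02847726 -0.00289932]
 [-0.02775245 -0.06619509 -0.99742068  1.03772295]
 [ 0.          0.          0.          1.        ]]
hinge_a [([336.8, 245.9], 0.94), ([432.0, 259.2], 0.88), ([286.1, 240.9], 0.84), ([385.1, 252.8], 0.79)]
bin_a [([296.6, 179.5], 0.96), ([386.
[... 259 characters left out ...]
.52)]
{'clock': 0.4, 'q': array([-1.44221581e+00,  3.26335770e-01, -1.92723194e-01,  1.05197793e+00,
       -2.27149429e-05,  1.43661785e+00]), 'joint_velocities': array([-4.16582626e-05, -1.56443193e-03,  2.25320244e-03,  1.79355278e-03,
       -8.41062077e-04, -1.57003380e-03]), 'tau': array([ 2.44601165e-05, -4.42867398e+01,  2.62400848e+01,  5.34837149e-03,
       -9.18180331e-05, -1.67143662e-05]), 'position': array([ 0.1428678 , -0.53105936,  0.20575999]), 'eef_rot': array([-2.49318767e+00,  1.91119031e+00,  2.91741693e-04]), 'contact_force': array([-0.48852736,  0.44242892,  0.04526501]), 'wrist_torque': array([ 0.02299431, -0.00476066, -0.02807463]), 'finger_gap': 1.0055109652227643}
```

```bash
python3 - <<'E'
import cv2
a=cv2.imread("pics/top0.png")[120:320,230:500]; cv2.imwrite("pics/topc.png",cv2.resize(a,None,fx=2.9,fy=2.9,interpolation=cv2.INTER_CUBIC))
a=cv2.imread("pics/scene0.png")[170:400,200:500]; cv2.imwrite("pics/scenec.png",cv2.resize(a,None,fx=2.6,fy=2.6,interpolation=cv2.INTER_CUBIC))
E
```

```text
(no output)
```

View pics/topc.png

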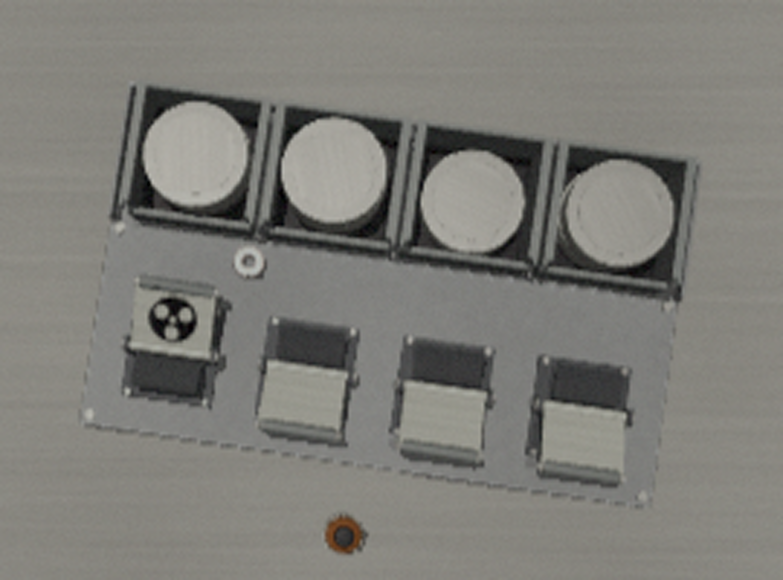

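View pics/scenec.png

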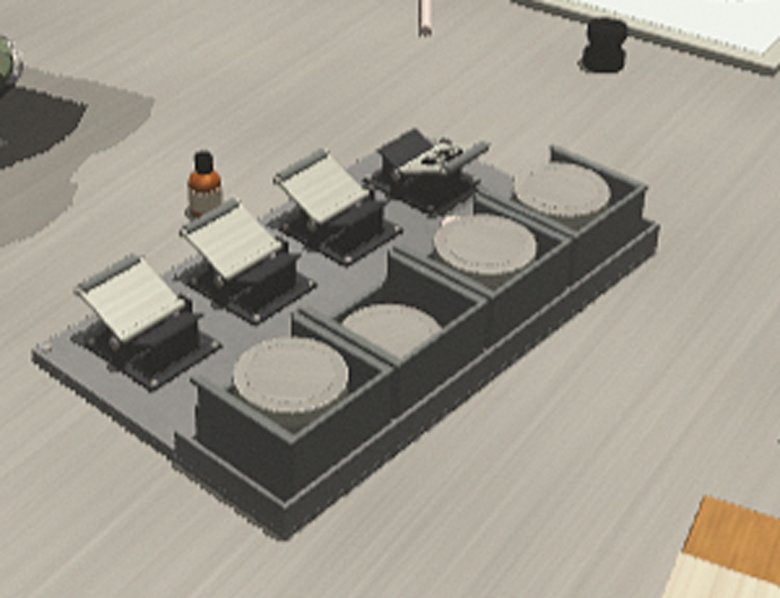

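View pics/top0.png

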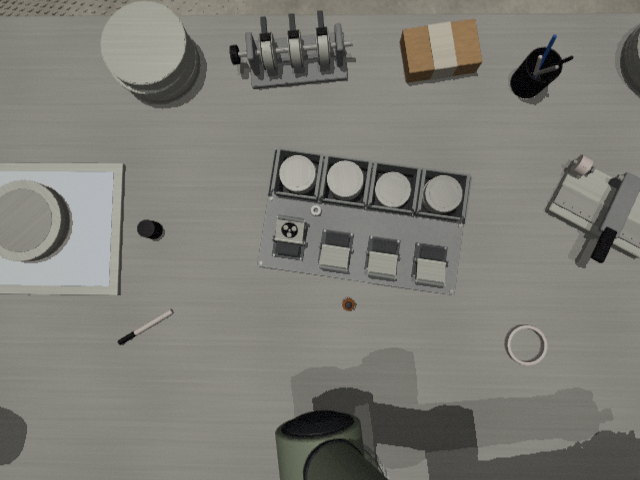

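The top view shows bays 1 to 4 from left to right, with the emblem tag at about (290,230) in bay 1 and plain tags at (336,250), (383,258) and (431,265). In the scene view, bin 3 (second from the bottom left) holds only one can and the other bins are full. So tags 2 and 4 have to be turned over. Next I'll compute the hinge positions and push.

```bash
cat > h.py <<'E'
from cell import *
import numpy as np, cv2
from scipy.spatial.transform import Rotation as R
def px2w(f,p,z,T=None):
    T=f["cam_to_world"] if T is None else T
    d=T[:3,:3]@np.array([(p[0]-f["cx"])/f["fx"],(p[1]-f["cy"])/f["fy"],1.])
    return T[:3,3]+d*(z-T[2,3])/d[2]
E
python3 - <<'E'
from h import *
for n in ["top","scene"]:
    f=grab_frame(n)
    for t,z in [("hinge_a",.036),("bin_a",.006)]:
        P=np.array([px2w(f,r["centre"],z)[:2] for r in tip_of(n,t) if r["score"]>.5])
        P=P[np.argsort(-P[:,1])]; k=np.arange(len(P))-1.5
        print(n,t,P.round(4).tolist(),"mid",P.mean(0).round(4),"pitch",np.polyfit(k,P,1)[0].round(4))
    print("cement",[(px2w(f,r["centre"],0).round(3),r["score"]) for r in tip_of(n,"cement")][:1])
E
```

```text
top hinge_a [[0.5376, 0.1142], [0.5278, 0.0024], [0.5167, -0.0935], [0.6449, -0.1084], [0.5083, -0.2009]] mid [ 0.5471 -0.0573] pitch [ 0.0059 -0.0741]
top bin_a [[0.6862, 0.0987], [0.6678, -0.0206], [0.6572, -0.1089], [0.646, -0.214]] mid [ 0.6643 -0.0612] pitch [-0.0131 -0.1026]
cement [(array([ 0.403, -0.018,  0.   ]), 0.48)]
scene hinge_a [[0.5434, 0.1216], [0.522, 0.0099], [0.5087, -0.0871], [0.4936, -0.1884]] mid [ 0.5169 -0.036 ] pitch [-0.0163 -0.1027]
scene bin_a [[0.6898, 0.0984], [0.6781, -0.0055], [0.6508, -0.1124], [0.6452, -0.2198]] mid [ 0.666  -0.0598] pitch [-0.0161 -0.1062]
cement [(array([0.347, 0.438, 0.   ]), 0.71)]
```

```bash
cat >> h.py <<'E'
def tool(psi,s=1):
    x=s*np.array([-np.sin(psi),np.cos(psi),0]); z=np.array([0,0,-1.])
    return R.from_matrix(np.c_[x,np.cross(z,x),z]).as_rotvec()
E
python3 - <<'E'
from h import *
psi=-.125; p=[.46,-.05,.33]
for s in (1,-1): print(s,ik(p,tool(psi,s)))
s=min((1,-1),key=lambda s:abs(ik(p,tool(psi,s))[5]) if ik(p,tool(psi,s)) is not None else 9)
print(s,get_state()["clock"]); movep(p,tool(psi,s)); grab(20)
st=get_state(); f=grab_frame("wrist"); cv2.imwrite("pics/w1.png",f["img"][:,:,::-1])
B=np.eye(4); B[:3,:3]=R.from_rotvec(st["eef_rot"]).as_matrix(); B[:3,3]=st["position"]; T=B@f["T_tool_cam"]
print(T.round(3), f["fx"])
for r in tip_of("wrist","hinge_a"): print(r["centre"],round(r["score"],2),px2w(f,r["centre"],.036,T).round(4))
for r in tip_of("wrist","bin_a"): print(r["centre"],round(r["score"],2),px2w(f,r["centre"],.006,T).round(4))
print(get_state()["clock"])
E
```

```text
1 [-0.2680122   0.10576848 -0.15923725  1.3057906   0.         -0.1430122 ]
-1 [-0.2680122   0.10576848 -0.15923725  1.3057906   0.          2.99858045]
1 0.8
[[ 0.125  0.947  0.295  0.384]
 [ 0.992 -0.119 -0.038 -0.04 ]
 [-0.001  0.298 -0.955  0.498]
 [ 0.     0.     0.     1.   ]] 349.88004055204544
[297.2, 235.8] 0.85 [ 0.513  -0.0937  0.036 ]
[373.0, 236.1] 0.65 [0.5264 0.0098 0.036 ]
[224.5, 237.2] 0.63 [ 0.5025 -0.1934  0.036 ]
[448.5, 237.9] 0.6 [0.542  0.1128 0.036 ]
[361.1, 322.0] 0.97 [ 0.6748 -0.0177  0.006 ]
[230.5, 317.5] 0.85 [ 0.6411 -0.2216  0.006 ]
[427.6, 318.1] 0.77 [0.681  0.0873 0.006 ]
[369.7, 332.9] 0.58 [ 0.6962 -0.0058  0.006 ]
3.8333
```

View pics/w1.png

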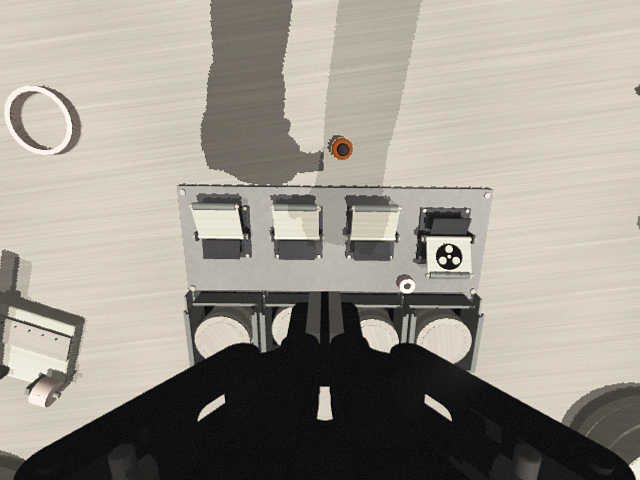

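The wrist view agrees: tags 2 (373,220) and 4 (220,220) show their plain faces, and the bottle at (341,148) is clear of the push lanes.

```bash
cat >> h.py <<'E'
psi=-.127; X=np.array([np.cos(psi),np.sin(psi)]); Y=np.array([-X[1],X[0]]); mid=np.array([.5215,-.042])
def P(k,u,z,v=0): return [*(mid+Y*.104*(2.5-k)+X*u+Y*v),z]
def flip(k,v=0):
    rot=tool(psi)
    movep(P(k,-.085,.15,v),rot); move_l(P(k,-.085,.0465,v),.15)
    F=[]
    for phi in (.42,.65,.9,1.15,1.4,1.65,1.87):
        move_l(P(k,-.05*np.cos(phi)-.016,.026+.05*np.sin(phi),v),.07)
        F.append(get_state()["contact_force"].round(1).tolist())
    move_l(P(k,.006,.078,v),.07); print(k,F)
    move_l(P(k,-.01,.15,v),.15)
E
python3 - <<'E'
from h import *
flip(2); flip(4)
movep([.46,-.05,.33],tool(psi)); sleep(.3)
f=grab_frame("wrist"); g=grab_frame("top")
a=f["img"][130:350,160:510]; b=g["img"][120:320,230:500]
im=np.vstack([cv2.resize(a,(460,289)),cv2.resize(b,(460,311))]); cv2.imwrite("pics/after.png",im[:,:,::-1])
print(get_state()["clock"])
E
```

```text
2 [[-0.3, 0.1, 0.4], [0.2, 0.5, -0.0], [-0.7, -0.1, -0.4], [-1.3, 0.5, -0.9], [0.1, -0.9, -0.6], [-0.7, -0.6, -0.2], [0.0, 0.3, 0.5]]
4 [[0.3, 0.4, -0.6], [-0.4, -0.8, 0.4], [-0.2, -0.1, -0.7], [-0.6, -0.1, 0.5], [0.0, 0.5, 0.4], [-0.1, -0.3, 0.5], [-0.7, 0.2, 0.0]]
15.1583
```

View pics/after.png

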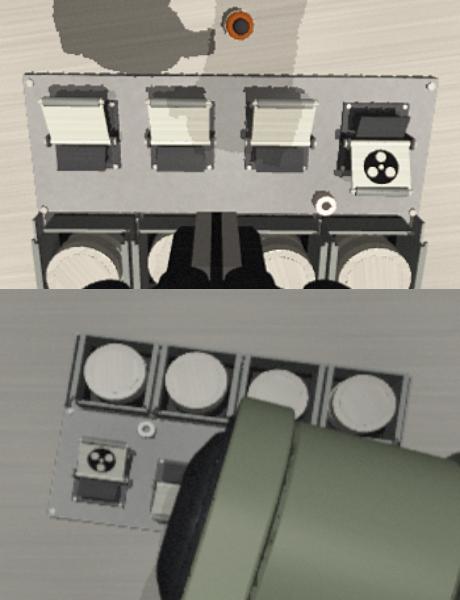

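Neither tag turned over: both still show their plain faces, and the forces were close to zero. I'll retry tag 4 with a deeper tip and more reach, and look partway through.

```bash
cat >> h.py <<'E'
def snap(name):
    f=grab_frame("wrist"); g=grab_frame("scene")
    a=f["img"][130:450,110:510]; b=g["img"][150:390,200:500]
    cv2.imwrite(name,np.hstack([cv2.resize(a,(400,320)),cv2.resize(b,(400,320))])[:,:,::-1])
E
python3 - <<'E'
from h import *
k=4; rot=tool(psi)
movep(P(k,-.085,.15),rot); move_l(P(k,-.085,.040),.15)
for u in (-.060,-.046): 
    print(move_l(P(k,u,.040),.05,until_force=8),(get_state()["contact_force"]).round(1))
st=get_state(); print(st["position"],P(k,-.046,.04),st["clock"],st["finger_gap"])
snap("pics/mid.png")
E
```

```text
False [ 0.6 -0.7  0.4]
False [ 0.9 -0.2  0.3]
[ 0.45638588 -0.19096327  0.03998106] [np.float64(0.4561116836820403), np.float64(-0.19091731964114336), 0.04] 18.0417 0.005459845558982008
```

View pics/mid.png

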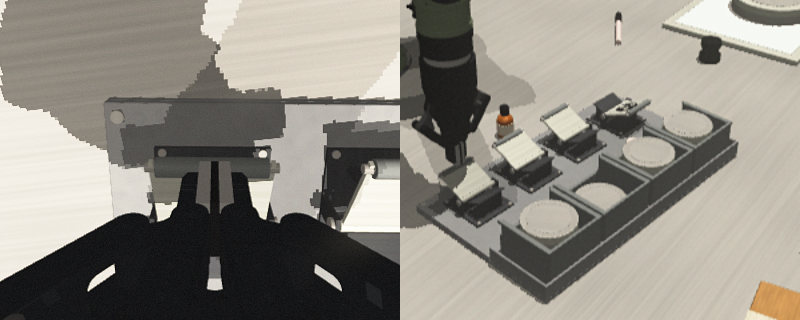

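The finger sits behind the sleeve of tag 4 (wrist crop, about (213,165)), on the robot's side, and the tag looks slightly raised. I'll continue with the tip well below the sleeve and push further past upright.

```bash
cat >> h.py <<'E'
def push(k,v=0):
    for u,z in [(-.044,.047),(-.036,.058),(-.022,.064),(-.010,.065),(.002,.066),(.014,.067)]:
        b=move_l(P(k,u,z,v),.07,until_force=10); s=get_state()
        print(k,u,b,s["contact_force"].round(1))
        if b: break
E
python3 - <<'E'
from h import *
push(4); snap("pics/mid2.png"); print(get_state()["clock"])
E
```

```text
4 -0.044 False [-0.4  0.2 -0.3]
4 -0.036 False [-0.2 -0.3 -0.8]
4 -0.022 False [ 0.5 -0.3 -0.1]
4 -0.01 False [0.5 0.1 0.1]
4 0.002 False [-1.1 -0.6  0.4]
4 0.014 False [ 0.1 -0.5  0.8]
20.175
```

View pics/mid2.png

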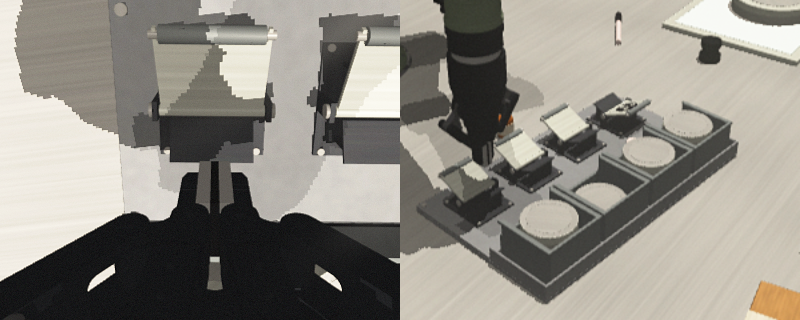

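The finger passed over the sleeve, because the tip rose before the tag had been lifted far enough. The picture is clear, so I'll measure the pin and sleeve from it.

```bash
python3 - <<'E'
from h import *
st=get_state(); f=grab_frame("wrist")
B=np.eye(4); B[:3,:3]=R.from_rotvec(st["eef_rot"]).as_matrix(); B[:3,3]=st["position"]; T=B@f["T_tool_cam"]
o=np.array(P(4,0,0))[:2]
def rc(p,z): d=px2w(f,p,z,T)[:2]-o; return (d@X).round(4),(d@Y).round(4)
for p,z in [((265,238),.036),((380,238),.036),((260,163),.0564),((388,163),.0564),((322,163),.0564)]: print(p,rc(p,z))
print([rc(r["centre"],.036) for r in tip_of("wrist","hinge_a") if r["score"]>.4])
# where tip projects
for du in (-.011,0,.011):
  for z in (0,):
    c=np.linalg.inv(T)@np.array([*P(4,.014+du,.067),1]); print(du,f["fx"]*c[0]/c[2]+f["cx"],f["fy"]*c[1]/c[2]+f["cy"])
E
```

```text
(265, 238) (np.float64(-0.0035), np.float64(-0.0344))
(380, 238) (np.float64(-0.0035), np.float64(0.0339))
(260, 163) (np.float64(-0.0487), np.float64(-0.0313))
(388, 163) (np.float64(-0.0487), np.float64(0.0327))
(322, 163) (np.float64(-0.0487), np.float64(-0.0003))
[(np.float64(-0.0), np.float64(0.1041)), (np.float64(-0.0025), np.float64(0.0001))]
-0.011 322.6530326167478 267.2079187574458
0 322.6908222705023 286.7971488679083
0.011 322.7272889272212 305.70056974782267
```

```bash
python3 - <<'E'
from h import *
move_l(P(4,.0,.12),.2); move_l(P(4,-.115,.12),.2); move_l(P(4,-.115,.012),.2)
b=move_l(P(4,-.115,-.004),.02,until_force=5); s=get_state(); print("probe",b,s["position"][2],s["contact_force"])
move_l(P(4,-.085,.042),.15); move_l(P(4,-.046,.042),.06)
f=grab_frame("wrist"); g=grab_frame("scene")
a=f["img"][240:360,240:400]; b=g["img"][230:330,200:333]
cv2.imwrite("pics/mid3.png",np.hstack([cv2.resize(a,(400,300)),cv2.resize(b,(400,300))])[:,:,::-1])
print(get_state()["contact_force"],get_state()["clock"])
E
```

```text
probe False -0.0039717762239508195 [ 0.38413963 -0.13198043  0.13349   ]
[ 0.13145358 -0.21050225  0.44436595] 24.4833
```

View pics/mid3.png

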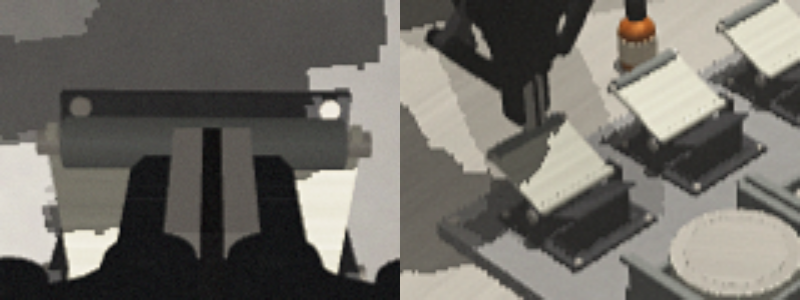

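The probe showed the real fingertip is higher than the reported TCP, since there was no bench contact at z = -4 mm. I'll probe down to the real offset.

```bash
python3 - <<'E'
from h import *
move_l(P(4,-.046,.08),.2); move_l(P(4,-.115,.08),.2); move_l(P(4,-.115,-.002),.2)
b=move_l(P(4,-.115,-.04),.025,until_force=5); s=get_state(); print("probe",b,s["position"][2],s["contact_force"],s["clock"])
move_l(P(4,-.115,.03),.2)
E
```

```text
probe True -0.025366072826304854 [-0.50016981  1.67527111  9.05907907] 26.825
```

The tip really sits about 25 mm above the reported TCP. That explains the misses, so I'll repeat the pushes with this correction.

```bash
cat >> h.py <<'E'
DZ=-.0245
def flip2(k):
    movep(P(k,-.09,.10),tool(psi)); move_l(P(k,-.09,.045+DZ),.15)
    for phi in (.42,.65,.9,1.15,1.4,1.65,1.87):
        b=move_l(P(k,-.05*np.cos(phi)-.016,.024+.05*np.sin(phi)+DZ),.07,until_force=12)
        if b: print("FORCE",k,phi,get_state()["contact_force"]); return
    move_l(P(k,.008,.074+DZ),.07,until_force=12)
    move_l(P(k,-.01,.12),.2)
E
python3 - <<'E'
from h import *
flip2(4); flip2(2)
movep([.36,-.25,.30],tool(psi)); sleep(.5)
f=grab_frame("top"); g=grab_frame("scene")
a=f["img"][140:300,250:490]; b=g["img"][170:390,200:500]
cv2.imwrite("pics/done.png",np.vstack([cv2.resize(a,(450,300)),cv2.resize(b,(450,300))])[:,:,::-1])
print(get_state()["clock"])
E
```

```text
38.4083
```

View pics/done.png

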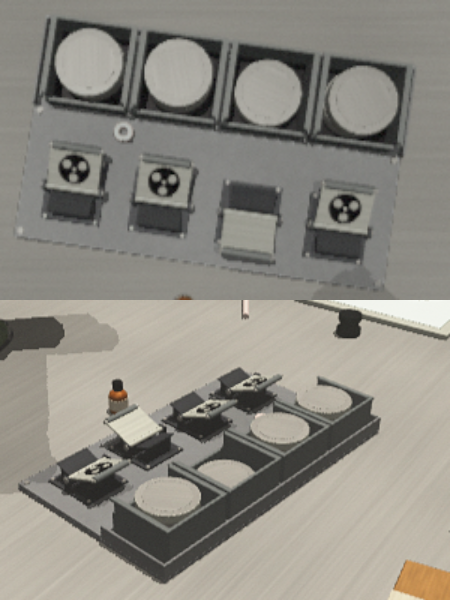

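Tags 1, 2 and 4 now lie fully over with the emblem showing, and tag 3, in front of the one-can bin, shows its plain face. The cans, hub and bottle look unmoved, and the arm is clear.

```bash
python3 -c "
from cell import *
sign_off()"
```

```text
the job is handed in; nothing more can be done
```

The sorting rack is set and the job is handed in, at about 38 s of the 67 s allowed. I turned over two tags, those of bays 2 and 4 counted from the robot's left. Bay 1's tag was already right, and bay 3 holds only one can, so its tag stays plain.

- **What went wrong:** My first push at tag 2 and first two at tag 4 missed; the finger passed over the sleeves. Two probes onto bare bench in front of the board, the second pressing with about 9 N, showed the real fingertip about 25 mm higher than the reported TCP. With that correction both tags went over on the next push, and the 12 N force stop never triggered.
- **Last checks:** The final top and scene pictures show emblems in front of the three full bins and the plain face at bay 3. The cans, hub and cement bottle look unmoved, and the arm is clear of everything.
- **Not measured:** I judged the tag angles and object positions by eye from the pictures. The final crops leave out the tape and most of the marker, but the arm did not work near either.

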